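# Put the spool away, shut the mending box's two lids together and raise the outer lid alone

### The job

Stand the small thread spool from the counter upright in the free middle of the mending box's front well, then bring the two open lids down together, gently and without letting them drop, until both are fully shut. Next raise the outer lid alone about half way (roughly 45 degrees), leaving the inner lid shut and undisturbed so that I can reach the pin dish on it, and finish while still holding the outer lid there: do not let go. Leave everything else on the counter where it stands.

Things in the scene. Friction and masses are not known exactly. Their poses are not given: they have to be found in the camera images.
- mending_box: Plywood sewing box, fixed: 210 mm deep (own x), 260 wide (own y), rim 80 high, walls 8. Origin: centre of its underside. Own x points from front to rear, where both lids are hinged along y. Floor 8 mm up: a long front well (x -97 to -2.5 mm) and three filled rear wells; the 5 mm divider is 66 high. Things fixed at the front well's ends leave its middle (y -60 to +70 mm) free.
- front_well (a point): Point on the floor (8 mm above the counter) of the front well at the middle of its free part, box frame (-50, 0, 8) mm; axes as the box's.
- outer_lid (a joint): Outer lid angle, rad: 0 shut, grows as it opens; starts at its stop, about 1.66 (just past upright). Plywood cover 210 x 260 mm, 38 deep with its skirt, about 0.4 kg, free hinge: let go below about 1.25 it falls shut, above that it falls open. Closing, it pushes the nested inner lid ahead of it; opening, it leaves it behind.
- inner_lid (a joint): Inner lid angle, rad: 0 shut (flush with the rim), grows as it opens; starts at 1.38 to 1.5, nested in the outer lid. White plastic panel 190 x 240 x 6 mm on the same hinge line; on its upper side a grey magnetic pin dish (110 mm across, 14 high) and two 29 mm rubber stops that the outer lid bears on. Stiff hinge (about 0.3 N m): it stays where it is left.
- lid_hinge (a point): Middle of the common hinge line of both lids, box frame (105, 0, 80) mm. The line runs along the box's y. Turns with the outer lid.
- outer_handle (a point): Middle of the outer lid's grip bar: round steel, 10 mm thick, along the box's y, 110 mm free between its posts, 38 mm off the lid's top face, 25 mm short of its front edge. At lid angle a it lies, from lid_hinge in box axes, at x = -185 cos a + 76 sin a, z = 185 sin a + 76 cos a (mm). Upright, it is on the lid's rear face, free to be gripped from above; it can turn in the grip.
- inner_tab (a point): Top of the inner lid's small finger tab, 40 mm wide and 12 mm high, 183 mm from the hinge line.
- spool: Small thread spool standing upright on the counter: 34 mm across its end flanges (4 mm thick), 29 mm across the thread between, 50 mm high, 35 g. Origin: centre of its underside; z along its axis. Smaller than the thread cone and the jar, whose places it may share.
- thread_cone: Bystander: tapered cone of thread, 62 mm across the foot, 117 mm high. Origin: centre of its underside.
- button_jar: Bystander: squat glass jar with a steel cap, 58 mm across, 75 mm high. Origin: centre of its underside.
- spray_bottle: Bystander: trigger spray bottle, 76 mm across, 222 mm high, left of the box. Origin: centre of its underside.
- lint_roller: Bystander: lint roller lying flat, 240 mm long, 48 mm high, left of the box. Origin: under its middle.
- shears: Bystander: fabric shears lying flat, 200 mm long, on the right near the robot. Origin: under the pivot.
- stain_can: Bystander: aerosol can, 54 mm across, 150 mm high, far right. Origin: centre of its underside.
Not all that is in view belongs to the job. There is more than one size of the spool; the job needs the larger.

How it is judged:
On the way, in this order (a step that is already met when the one before it is completed fails the run):
1. the spool stands upright on the floor of the front well and is let go (x of spool in the frame of mending_box between -0.097 and 0 m and y of spool in the frame of mending_box between -0.07 and 0.07 m and z of spool in the frame of mending_box below 0.013 m and angle between spool's own z axis and vertical below 0.2 rad and contact force between spool and the fingers below 0.1 N), for 0.2 s.
2. both lids are fully shut (value of joint each of outer_lid, inner_lid below 0.06 rad), for 0.2 s.
3. the outer lid is raised alone, the inner lid still shut (value of joint outer_lid above 0.5 rad and value of joint inner_lid below 0.06 rad), for 0.1 s.
At the end, for the whole second after the job is handed in: The gripper still holds the outer lid, at rest, between 0.55 and 1.05 rad (32 to 60 degrees) open; the inner lid is shut to within 0.06 rad; the spool stands upright (within 0.2 rad) on the floor of the free middle of the front well (value of joint outer_lid between 0.55 and 1.05 rad and value of joint inner_lid below 0.06 rad and contact force between the fingers and outer_lid above 0.5 N and velocity of joint outer_lid between -0.1 and 0.1 rad/s and x of spool in the frame of mending_box between -0.097 and 0 m and y of spool in the frame of mending_box between -0.07 and 0.07 m and z of spool in the frame of mending_box below 0.013 m and angle between spool's own z axis and vertical below 0.2 rad); the arm keeps its last pose, push and grip.
It fails at once if a lid was let drop or slammed (outer lid closing faster than 3 rad/s) (velocity of joint outer_lid below -3 rad/s).
It fails at once if the lids were not brought down together (more than 0.5 rad apart before the inner lid is shut) (angle between the z axis of lid_hinge and the z axis of inner_tab, either way round above 0.5 rad and value of joint inner_lid above 0.15 rad).
It fails at once if something else on the counter was moved by more than 30 mm (distance of any of thread_cone, button_jar, spray_bottle, lint_roller, shears, stain_can from where it was at the start of the episode above 0.03 m).
It also fails if it takes over 58 s, if anything falls off the work surface, if the arm or the gripper's body presses on something with over 40 N, if the wrist force passes 120 N, or if a joint passes its speed limit or range.

### The arm

A 6-joint arm with a two-finger parallel gripper is mounted at the origin on the work surface. World frame = base frame: x ahead of the robot, y to its left, z up, the work surface at z = 0. Lengths are in m, angles in rad, forces in N, time in s.
With the tool pointing down it reaches from about 0.375 to 0.9 m from the base axis. Payload 3.1 kg.
Tool frame: the origin (TCP) lies midway between the tips of the shut fingers; the grasp point (between the pads) lies 19 mm behind it (grip_depth is the z of the grasp point in the tool frame, in m); z points along the fingers, x is the direction in which the jaws open and shut, and the axes are right-handed (so a half turn about z gives the same grasp; the last joint's range is limited). The gripper opens to 85 mm and grips with 20 to 120 N. Pads are 22 mm wide; open, the fingers measure 114 mm over their backs; the gripper's body (76 mm by 85 mm) begins 54 mm behind the grasp point. The pads swing forward as they close: fully open they stand 13 mm farther back than shut.
Start: joints at [-1.405, 0.527, 1.433, -0, 1.181, -0.178], TCP at [0.211, -0.588, 0.231] pointing down, gripper open.
Joint ranges: [-3.08, 3.08], [-0.75, 2.2], [0.22, 2.44], [-1.43, 4.57], [0, 2.65], [-2.85, 2.85]. Speed limits (rad/s): [2.79, 2.79, 3.14, 3.14, 3.14, 3.14].

### API

Orientations are given as a unit quaternion [w, x, y, z].
In Python, from station import * gives the robot as it stands.
- The arm moves only by the tool move_arm, never from a script. Its argument "steps" is text: rows parted by semicolons, each of 7 numbers parted by spaces: the shift along the tool's x, y, z in m, then the turn, a rotation vector about the tool's x, y, z in degrees, then the finger opening in m, from 0 to 0.0854. In form: x y z ax ay az jaw; .... A call has 1 to 12 rows; each row is the pose to reach, as a shift and turn from the pose commanded when the call began, along the tool's axes at that moment; what a row does not reach only later rows make up. A row lasts 1/12 s, in which the tool goes at most 41.7 mm and 7.16 degrees, less where a joint would pass 70% of its speed; a pose out of reach is approached as far as the arm can. A call with a gripper value outside its range is refused whole. The fingers move at their own pace and stop on an object; the grip force is fixed at half the most. Time passes only in rows, so rows that repeat a pose let the fingers close. It gives the time, the measured TCP pose, the force and the opening at its end, in the units of the state.
- read_state(): the state, without advancing time (a new reading comes with each control period).
- capture(name): name is "scene" or "top" or "wrist"; returns a dict with "color" (400x640x3 uint8, red, green, blue), "fov_y" (degrees; the focal length in pixels is half the picture's height over the tangent of half this angle, whatever the lens; pixels are square), "cx", "cy" (the principal point, pixels), "T" (4x4, takes a point from camera to world coordinates). Camera axes: x right, y down, z forward; pixel columns grow to the right and rows downward; lengths in m; the calibration is good to about 2 mm. The wrist camera is an equidistant fisheye: a pixel r from the principal point sees the ray r / f radians off the axis. A picture is of the moment at which its call begins. There is no depth.
- hand_in(): hands the job in, once; it reports no verdict.
The state is a dict: "t": time; "q": joint angles; "qd": joint speeds; "tau": joint torques, N m; "tcp_pos": TCP position; "orientation": TCP orientation; "ft_force": force on the tool from outside, world axes, zero at the start; "wrist_torque": the same for the moment, N m; "opening": finger opening in m.
Only numpy, scipy, OpenCV 4.12 (cv2) and the standard library are available. Lean on these libraries where they do the work, as an engineer would, in place of code of your own. Each camera call takes 0.05 s, during which the arm holds its last target.

## Working session

There is one attempt and no reset: what is moved stays moved. The work goes in short steps, Python scripts to look and compute and a tool call to move; the robot and the scene stay as the last step left them, time stands still between calls to the robot, and variables do not carry over. Pictures are saved under pics/ and viewed, and the job is handed in when it is done.

Besides the shell and the picture viewer there is one more tool, called in YAML: its name, and indented under it one key for each argument. move_arm: Moves the arm, as the interface text tells. Its arguments: {"type":"object","properties":{"steps":{"type":"string"}},"required":["steps"]}

```bash
ls; mkdir -p pics
python3 - <<'E'
from station import *
import cv2
s=read_state(); print(s)
for n in ["scene","top","wrist"]:
    c=capture(n); cv2.imwrite(f"pics/{n}0.png",c["color"][:,:,::-1]); print(n,c["fov_y"],c["cx"],c["cy"],c["T"])
E
```

```text
pics
{'t': 0.0, 'q': array([-1.40446790e+00,  5.28472257e-01,  1.43390424e+00, -1.22831262e-05,
        1.18137657e+00, -1.78492124e-01]), 'qd': array([ 9.49036258e-04,  9.06680720e-04, -8.42946109e-04, -4.84199942e-04,
        4.12914858e-05,  4.91641225e-04]), 'tau': array([ 1.69234554e-03, -4.42347801e+01, -1.78023165e+01, -2.28951385e-04,
        8.41343834e-03,  2.55350834e-06]), 'tcp_pos': array([ 0.21117685, -0.58748686,  0.23032925]), 'orientation': array([-7.64458156e-04,  8.17933565e-01, -5.75311669e-01, -7.63198838e-04]), 'ft_force': array([ 0.63130277,  0.46046882, -0.22246627]), 'wrist_torque': array([ 0.04778426, -0.01042834,  0.00744844]), 'opening': 0.08569752950205042}
scene 48.186252879802154 307.89625468162035 200.56772733599226 [[ 7.39350383e-01  5.23703623e-01 -4.23196795e-01  1.04056444e+00]
 [ 6.73320367e-01 -5.74282058e-01  4.65660608e-01 -6.38898599e-01]
 [ 8.33820770e-04 -6.29233370e-01 -7.77215974e-01  1.13640741e+00]
 [ 0.00000000e+00  0.00000000e+00  0.00000000e+00  1.00000000e+00]]
top 48.577823013899874 317.58442871399757 208.39068467579517 [[ 2.04462508e-02 -9.93498812e-01  1.11991349e-01  3.29439217e-01]
 [-9.99789833e-01 -2.04852379e-02  8.02687689e-04 -2.03513247e-02]
 [ 1.49670017e-03 -1.11984224e-01 -9.93708857e-01  1.39715269e+00]
 [ 0.00000000e+00  0.00000000e+00  0.00000000e+00  1.00000000e+00]]
wrist 65.70646984690485 319.598321871999 200.92878747249893 [[ 0.33722741 -0.90907481 -0.2446644   0.27226954]
 [-0.94142254 -0.32595115 -0.08648376 -0.5656382 ]
 [-0.00112843  0.25949728 -0.96574318  0.37336108]
 [ 0.          0.          0.          1.        ]]
```

View pics/scene0.png

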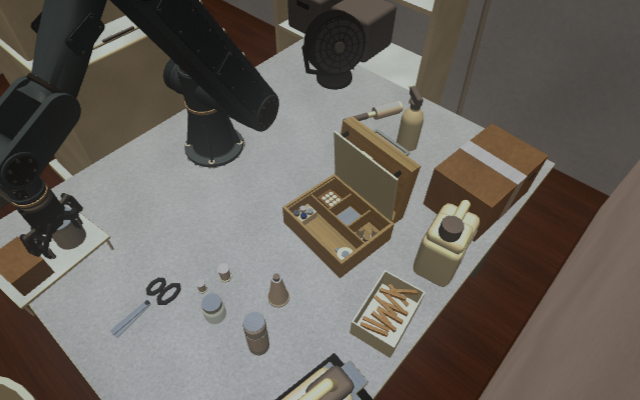

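View pics/top0.png

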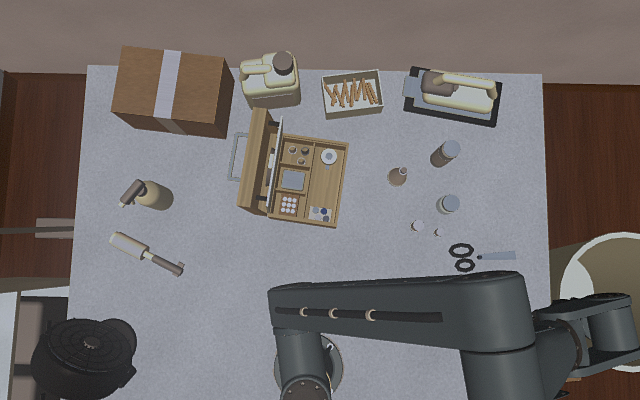

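View pics/wrist0.png

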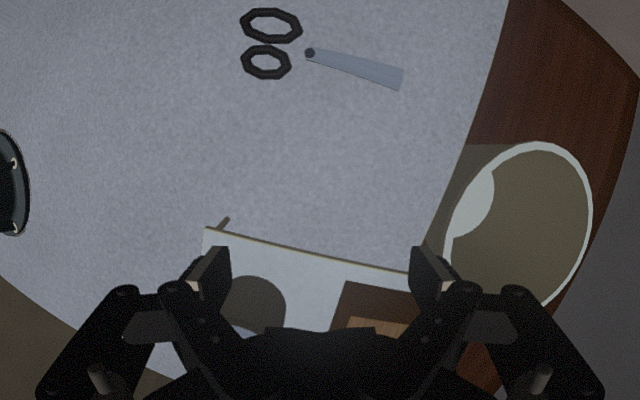

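```bash
cat > h.py <<'E'
from station import *
import numpy as np, cv2
from scipy.spatial.transform import Rotation as R
def f(c): return 200/np.tan(np.radians(c["fov_y"])/2)
def ray(c,u,v,fish=False):
    x=np.array([(u-c["cx"]),(v-c["cy"])])/f(c)
    if fish:
        r=np.hypot(*x); d=np.array([*(x/r*np.sin(r)),np.cos(r)])
    else: d=np.array([*x,1.])
    T=np.array(c["T"]); return T[:3,3],T[:3,:3]@d
def hit(c,u,v,z,fish=False):
    o,d=ray(c,u,v,fish); return o+d*(z-o[2])/d[2]
def proj(c,p,fish=False):
    T=np.array(c["T"]); q=T[:3,:3].T@(np.asarray(p)-T[:3,3])
    if fish:
        r=np.hypot(q[0],q[1]); a=np.arctan2(r,q[2]); return f(c)*a*q[:2]/r+[c["cx"],c["cy"]]
    return f(c)*q[:2]/q[2]+[c["cx"],c["cy"]]
def Rt():
    q=read_state()["orientation"]; return R.from_quat([q[1],q[2],q[3],q[0]])
E
python3 - <<'E'
import cv2
t=cv2.imread("pics/top0.png"); s=cv2.imread("pics/scene0.png")
cv2.imwrite("pics/tc.png",cv2.resize(t[100:240,225:365],None,fx=4.2,fy=4.2,interpolation=cv2.INTER_CUBIC))
cv2.imwrite("pics/tc2.png",cv2.resize(t[130:270,370:510],None,fx=4.2,fy=4.2,interpolation=cv2.INTER_CUBIC))
cv2.imwrite("pics/sc.png",cv2.resize(s[110:280,270:430],None,fx=3.5,fy=3.5,interpolation=cv2.INTER_CUBIC))
cv2.imwrite("pics/sc2.png",cv2.resize(s[250:360,180:320],None,fx=5,fy=5,interpolation=cv2.INTER_CUBIC))
E
```

```text
(no output)
```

View pics/tc.png

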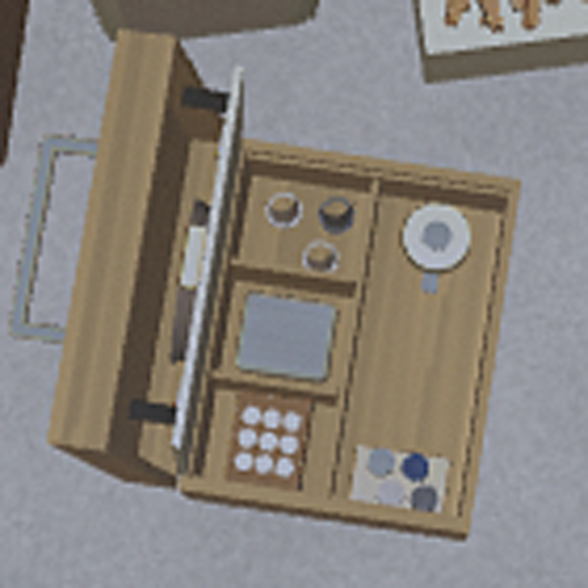

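View pics/tc2.png

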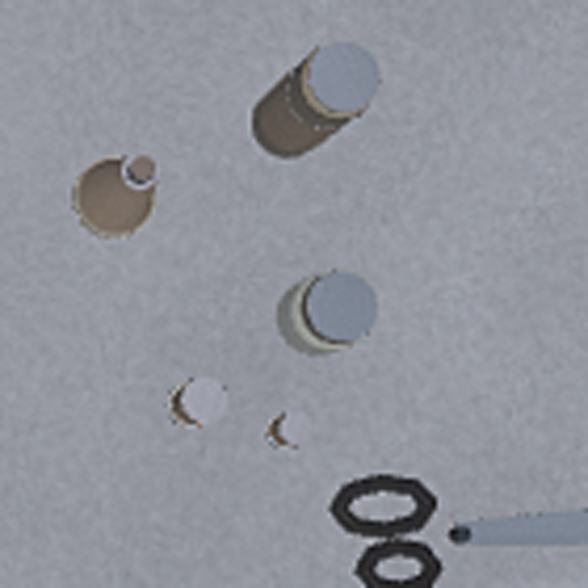

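View pics/sc.png

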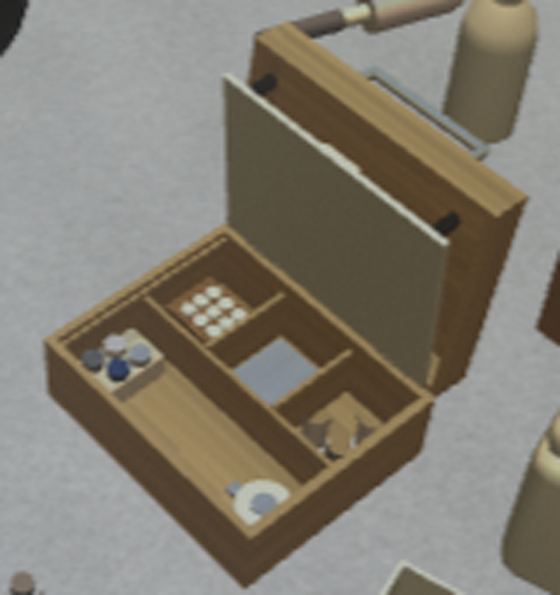

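View pics/sc2.png

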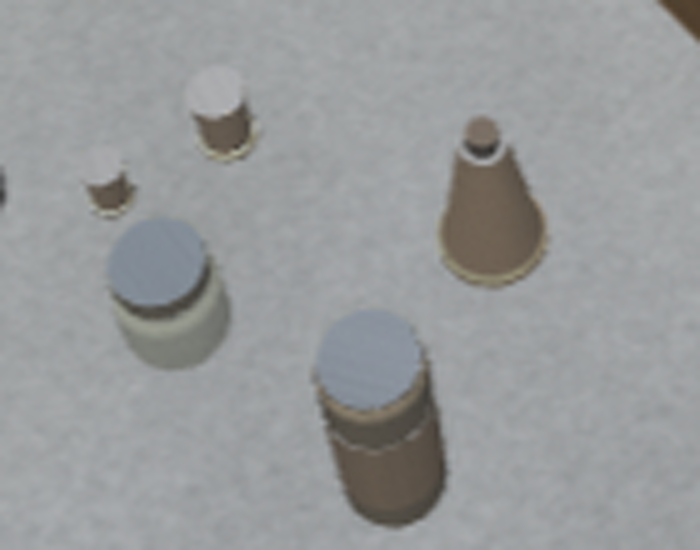

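```bash
cat > m1.py <<'E'
from h import *
from scipy.optimize import least_squares
T=capture("top");S=capture("scene")
obs=[(S,282.9,208,-105,130),(S,340.6,262.9,-105,-130),(S,393.4,224.3,105,-130),(S,335.1,175.1,105,130),(T,348.8,143.3,-105,-130),(T,336.4,227,-105,130),(T,267.9,216.7,105,130)]
def P(p,b): c,s=np.cos(p[2]),np.sin(p[2]); return np.array([p[0]+c*b[0]-s*b[1],p[1]+s*b[0]+c*b[1],b[2]])
def res(p): return np.concatenate([proj(c,P(p,(x/1e3,y/1e3,.08)))-[u,v] for c,u,v,x,y in obs])
r=least_squares(res,[.75,.0,1.5],loss='soft_l1'); print(r.x,np.degrees(r.x[2]));print(res(r.x).reshape(-1,2).round(1))
print("frontwell",P(r.x,(-.05,0,.008)),"hinge",P(r.x,(.105,0,.08)))
for a in(1.66,): print("handle",P(r.x,(.105-.185*np.cos(a)+.076*np.sin(a),0,.08+.185*np.sin(a)+.076*np.cos(a))))
def tp(u,v):return 370+u/4.2,130+v/4.2
def sp(u,v):return 180+u/5,250+v/5
for n,a,b,z in [("spool",(204,401),(217,92),.05),("cone",(115,195),(494,240),.0),("jar",(341,307),(157,262),.075),("can",(343,78),(371,360),.15)]:
    print(n,hit(T,*tp(*a),z).round(4),hit(S,*sp(*b),z).round(4))
print("small",hit(T,*tp(294,429),.03),hit(S,*sp(107,167),.03))
E
python3 m1.py
```

```text
[0.56663203 0.01031315 1.43782938] 82.38155541335983
[[-1.  -1.2]
 [ 0.   1.4]
 [ 0.2 -0.2]
 [-1.4 -1.5]
 [ 0.3 -0.8]
 [ 0.  -0.2]
 [-1.  -0.6]]
frontwell [ 0.56000325 -0.03924549  0.008     ] hinge [0.58055245 0.11438631 0.08      ]
handle [0.59277308 0.20575126 0.25749395]
spool [ 0.4352 -0.328   0.05  ] [ 0.4388 -0.326   0.05  ]
cone [ 0.595  -0.2724  0.    ] [ 0.5966 -0.2701  0.    ]
jar [ 0.5028 -0.4207  0.075 ] [ 0.5062 -0.4203  0.075 ]
can [ 0.6511 -0.4015  0.15  ] [ 0.6559 -0.4008  0.15  ]
small [ 0.41753557 -0.39857787  0.03      ] [ 0.41894414 -0.39263563  0.03      ]
```

```bash
cat >> h.py <<'E'
def Rd(yaw,tilt=0,axis=None):
    c,s=np.cos(np.radians(yaw)),np.sin(np.radians(yaw))
    return R.from_matrix(np.array([[c,s,0],[s,-c,0],[0,0,-1]]))
def rel(p,yaw):
    s=read_state(); r=Rt(); d=r.inv().apply(np.asarray(p)-s["tcp_pos"]); w=(r.inv()*Rd(yaw)).as_rotvec(degrees=True)
    print("t",s["t"],"shift",d.round(4),"rot",w.round(2)); return d,w
E
python3 -c "
from h import *
rel([.437,-.327,.15],-7.6)"
```

```text
t 0.25 shift [-0.1691 -0.3007  0.081 ] rot [-4.000e-02  5.000e-02 -6.265e+01]
```

move_arm:
  steps: "-0.169 -0.301 0.04 0 0 -62.6 0.07;-0.169 -0.301 0.06 0 0 -62.6 0.07;-0.169 -0.301 0.08 0 0 -62.6 0.07;-0.169 -0.301 0.08 0 0 -62.6 0.07;-0.169 -0.301 0.08 0 0 -62.6 0.07;-0.169 -0.301 0.08 0 0 -62.6 0.07;-0.169 -0.301 0.08 0 0 -62.6 0.07;-0.169 -0.301 0.08 0 0 -62.6 0.07;-0.169 -0.301 0.08 0 0 -62.6 0.07;-0.169 -0.301 0.08 0 0 -62.6 0.07;-0.169 -0.301 0.08 0 0 -62.6 0.07;-0.169 -0.301 0.08 0 0 -62.6 0.07"

```text
t: 1.25
tcp_pos: [0.4375, -0.3282, 0.1516]
orientation: [0.001, 0.998, -0.067, 0.0]
ft_force: [-0.5, 0.2, -0.0]
opening: 0.0702
```

```bash
python3 -c "
from h import *
c=capture('wrist'); cv2.imwrite('pics/w1.png',c['color'][:,:,::-1])
rel([.437,-.327,.011],-7.6); print(proj(c,[.437,-.327,.05],True))"
```

```text
t 1.3 shift [-0.0006 -0.0018  0.1407] rot [ 0.07 -0.04 -0.15]
[319.61346049 199.02779587]
```

View pics/w1.png

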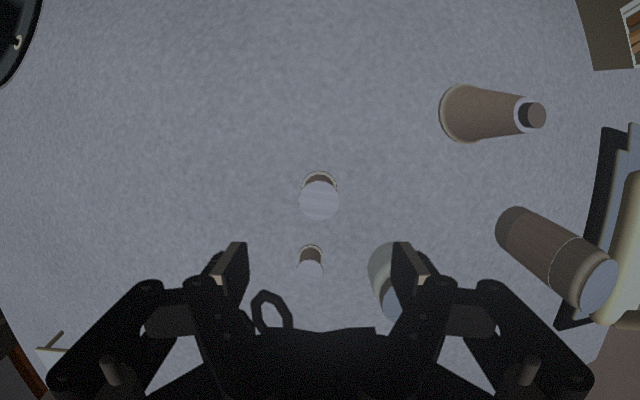

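The large spool's top shows at about (320, 200), within 1 px of the prediction; the smaller one is at (310, 265). Now I descend.

move_arm:
  steps: "0 -0.002 0.035 0 0 0 0.07;0 -0.002 0.07 0 0 0 0.07;0 -0.002 0.1 0 0 0 0.07;0 -0.002 0.125 0 0 0 0.07;0 -0.002 0.138 0 0 0 0.07;0 -0.002 0.138 0 0 0 0.07;0 -0.002 0.138 0 0 0 0.02;0 -0.002 0.138 0 0 0 0.02;0 -0.002 0.138 0 0 0 0.02;0 -0.002 0.138 0 0 0 0.02;0 -0.002 0.138 0 0 0 0.02;0 -0.002 0.138 0 0 0 0.02"

```text
t: 2.3
tcp_pos: [0.4384, -0.3264, 0.015]
orientation: [0.001, 0.998, -0.067, 0.001]
ft_force: [-2.2, 0.1, 7.0]
opening: 0.0309
```

```bash
python3 -c "
from h import *
c=capture('wrist'); cv2.imwrite('pics/w2.png',c['color'][:,:,::-1])
print(read_state()['opening'],read_state()['tcp_pos'])
"
```

```text
0.030847763041925786 [ 0.43839751 -0.32646204  0.01499433]
```

View pics/w2.png

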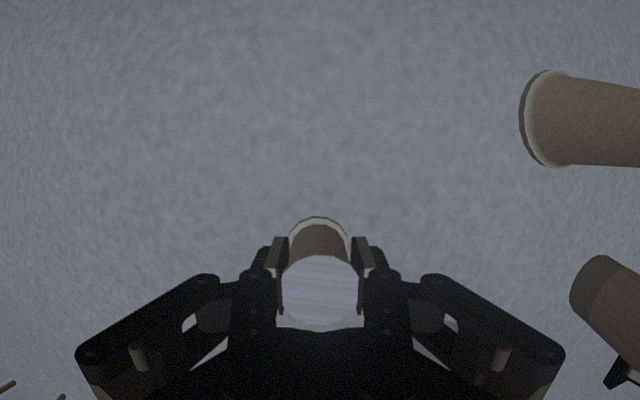

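move_arm:
  steps: "0 0 -0.04 0 0 0 0.02;0 0 -0.08 0 0 0 0.02;0 0 -0.12 0 0 0 0.02;0 0 -0.16 0 0 0 0.02;0 0 -0.16 0 0 0 0.02"

```text
t: 2.77
tcp_pos: [0.4414, -0.3289, 0.1814]
orientation: [0.006, 0.998, -0.066, 0.006]
ft_force: [0.3, -0.8, -0.7]
opening: 0.0305
```

```bash
cat > box.py <<'E'
from h import *
p0=[0.56663,0.01031,1.43783]
def B(x,y,z): c,s=np.cos(p0[2]),np.sin(p0[2]); return np.array([p0[0]+c*x-s*y,p0[1]+s*x+c*y,z])
E
python3 -c "
from box import *
print(read_state()['opening'],B(-.052,.003,.17));rel(B(-.052,.003,.17),-7.62)
"
```

```text
0.03045363023990053 [ 0.55676259 -0.04083327  0.17      ]
t 2.7667 shift [ 0.076  -0.3009  0.0091] rot [ 0.61 -0.73  0.01]
```

move_arm:
  steps: "0.076 -0.301 0.009 0 0 0 0.02;0.076 -0.301 0.009 0 0 0 0.02;0.076 -0.301 0.009 0 0 0 0.02;0.076 -0.301 0.009 0 0 0 0.02;0.076 -0.301 0.009 0 0 0 0.02;0.076 -0.301 0.009 0 0 0 0.02;0.076 -0.301 0.009 0 0 0 0.02;0.076 -0.301 0.009 0 0 0 0.02;0.076 -0.301 0.009 0 0 0 0.02;0.076 -0.301 0.009 0 0 0 0.02;0.076 -0.301 0.009 0 0 0 0.02"

```text
t: 3.68
tcp_pos: [0.5526, -0.0375, 0.1642]
orientation: [0.0, 0.998, -0.067, -0.0]
ft_force: [-0.4, 0.3, -0.3]
opening: 0.0307
```

```bash
python3 -c "
from box import *
for n in ['wrist','scene','top']:
    c=capture(n); cv2.imwrite(f'pics/{n}3.png',c['color'][:,:,::-1])
print(read_state()['tcp_pos'])
rel(B(-.052,.003,.025),-7.62)
"
```

```text
[ 0.55270258 -0.03851556  0.16434082]
t 3.8333 shift [0.0044 0.0017 0.1393] rot [ 0.01  0.01 -0.14]
```

View pics/wrist3.png

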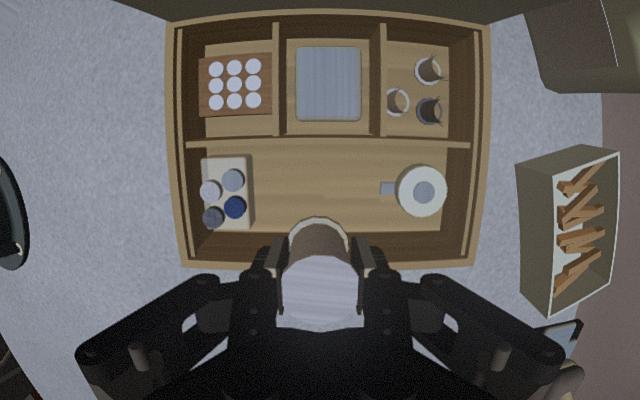

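View pics/scene3.png

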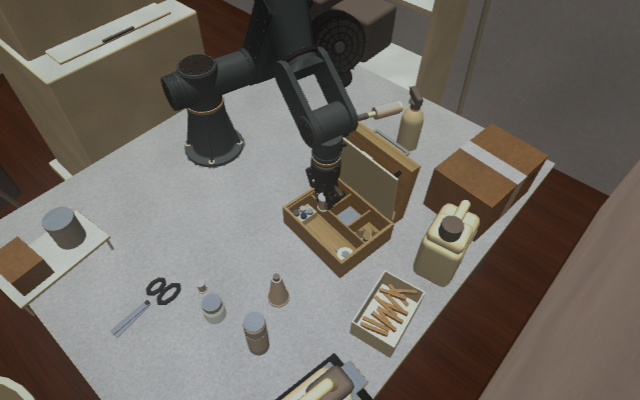

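```bash
python3 -c "
from box import *
W=capture('wrist')
for (u,v),b in [((165,22),(.105,.13)),((492,25),(.105,-.13)),((474,267),(-.105,-.13)),((182,268),(-.105,.13))]:
    print(hit(W,u,v,.08,True).round(4),B(*b,.08).round(4),proj(W,B(*b,.08),True))
"
```

```text
[0.4506 0.1288 0.08  ] [0.4517 0.1316 0.08  ] [165.97812041  18.54227871]
[0.7119 0.0937 0.08  ] [0.7094 0.0971 0.08  ] [488.826067    20.96528477]
[ 0.6822 -0.1144  0.08  ] [ 0.6816 -0.111   0.08  ] [473.62895763 263.86932243]
[ 0.4236 -0.0786  0.08  ] [ 0.4239 -0.0765  0.08  ] [181.5962716  265.90203419]
```

move_arm:
  steps: "0.004 0.004 0.03 0 0 0 0.02;0.004 0.004 0.06 0 0 0 0.02;0.004 0.004 0.09 0 0 0 0.02;0.004 0.004 0.11 0 0 0 0.02;0.004 0.004 0.125 0 0 0 0.02;0.004 0.004 0.135 0 0 0 0.02;0.004 0.004 0.14 0 0 0 0.02;0.004 0.004 0.14 0 0 0 0.02;0.004 0.004 0.14 0 0 0 0.02"

```text
t: 4.63
tcp_pos: [0.557, -0.0423, 0.0248]
orientation: [0.0, 0.998, -0.067, 0.001]
ft_force: [0.1, 0.5, 0.2]
opening: 0.0306
```

```bash
python3 -c "
from box import *
for n in ['wrist']:
    c=capture(n); cv2.imwrite(f'pics/{n}4.png',c['color'][:,:,::-1])
s=read_state();print(s['tcp_pos'],s['ft_force'])
"
```

```text
[ 0.55721658 -0.04219362  0.02505707] [ 0.40818344 -0.22507962  0.56598061]
```

View pics/wrist4.png

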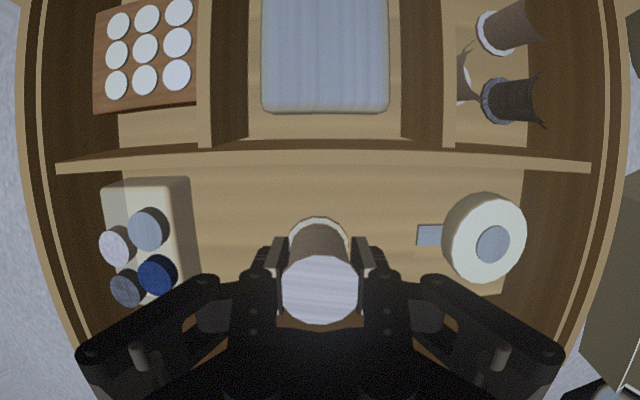

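move_arm:
  steps: "0 0 0.001 0 0 0 0.02;0 0 0.0015 0 0 0 0.02;0 0 0.002 0 0 0 0.02;0 0 0.002 0 0 0 0.02"

```text
t: 5.02
tcp_pos: [0.5569, -0.0418, 0.023]
orientation: [0.0, 0.998, -0.067, 0.001]
ft_force: [-0.6, 0.1, 5.1]
opening: 0.0304
```

Contact made. Releasing with a small opening, then up.

move_arm:
  steps: "0 0 0 0 0 0 0.05;0 0 0 0 0 0 0.05;0 0 0 0 0 0 0.05;0 0 0 0 0 0 0.05;0 0 0 0 0 0 0.05;0 0 -0.03 0 0 0 0.05;0 0 -0.07 0 0 0 0.05;0 0 -0.11 0 0 0 0.05;0 0 -0.15 0 0 0 0.05;0 0 -0.15 0 0 0 0.05"

```text
t: 5.85
tcp_pos: [0.5615, -0.0428, 0.1799]
orientation: [0.002, 0.998, -0.066, 0.008]
ft_force: [1.2, -0.7, 0.5]
opening: 0.0498
```

```bash
python3 -c "
from box import *
for n in ['wrist','top','scene']:
    c=capture(n); cv2.imwrite(f'pics/{n}5.png',c['color'][:,:,::-1])
s=read_state();print(s['tcp_pos'],s['ft_force'],s['q'])
t=cv2.imread('pics/top5.png');cv2.imwrite('pics/tc5.png',cv2.resize(t[80:260,200:380],None,fx=3.2,fy=3.2,interpolation=cv2.INTER_CUBIC))
"
```

```text
[ 0.55622636 -0.04158589  0.17256991] [ 0.01979686  0.01765201 -0.45797837] [-2.74970500e-01  5.14591873e-01  1.66178301e+00  8.74004535e-06
  9.64795271e-01 -1.41595373e-01]
```

View pics/wrist5.png

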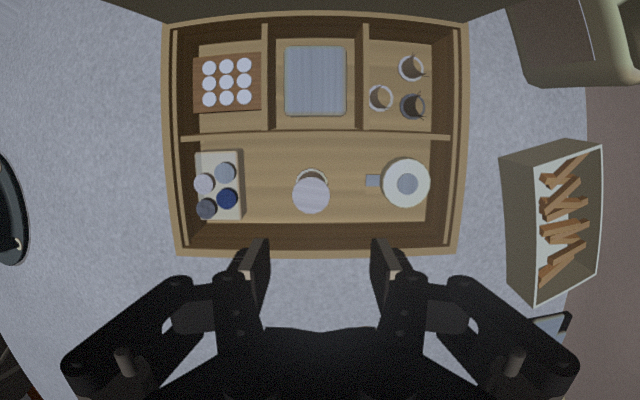

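View pics/tc5.png

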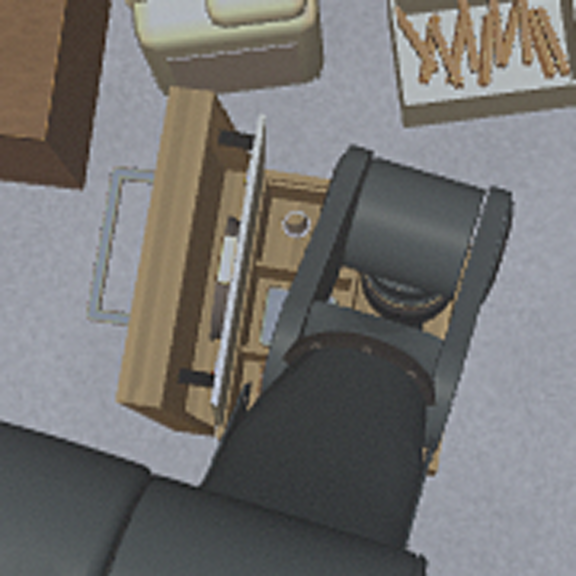

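```bash
python3 -c "
from box import *
p0[1]-=.0025
T=capture('top');S=capture('scene')
def H(a,y=0):return B(.105-.185*np.cos(a)+.076*np.sin(a),y,.08+.185*np.sin(a)+.076*np.cos(a))
for a in (1.55,1.6,1.66,1.72):
    h=H(a);print(a,h.round(4),proj(T,h),[proj(T,H(a,y)).round(1) for y in(.06,-.06)],[proj(S,H(a,y)).round(1) for y in(.06,-.06)])
print(hit(T,232,156,.2575))
s=cv2.imread('pics/scene0.png')
cv2.imwrite('pics/sh.png',cv2.resize(s[110:180,350:430],None,fx=8,fy=8,interpolation=cv2.INTER_CUBIC))
rel(H(1.66)+[0,0,.12],82.38)
"
```

```text
1.55 [0.5901 0.1834 0.2665] [240.67999331 155.90109474] [array([236.7, 178.4]), array([244.6, 133.7])] [array([371.3, 131.8]), array([402.6, 154.7])]
1.6 [0.5913 0.1925 0.2627] [237.44532906 155.70768084] [array([233.4, 178.1]), array([241.4, 133.6])] [array([373.4, 131.4]), array([404.7, 154.2])]
1.66 [0.5928 0.2032 0.2575] [233.73733645 155.54574332] [array([229.7, 177.8]), array([237.7, 133.5])] [array([375.9, 131.1]), array([407. , 153.7])]
1.72 [0.5942 0.2136 0.2516] [230.23448101 155.46012859] [array([226.2, 177.6]), array([234.2, 133.5])] [array([378.2, 131.1]), array([409.2, 153.5])]
[0.59146069 0.20774935 0.2575    ]
t 6.1 shift [ 0.004  -0.2475 -0.2066] rot [ -0.18   0.14 -90.03]
```

View pics/sh.png

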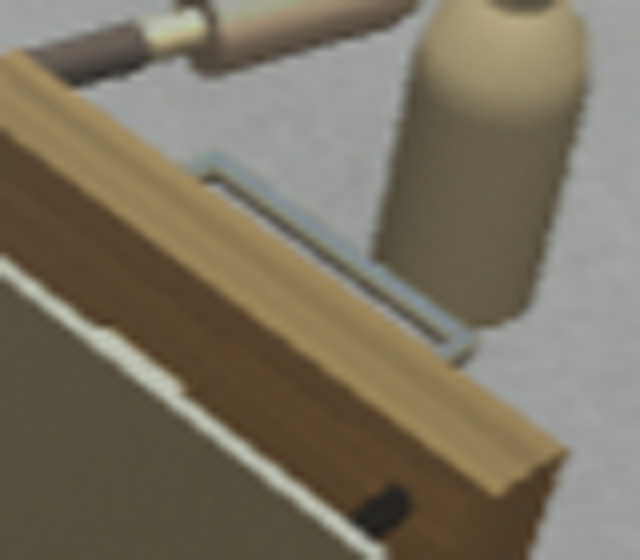

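move_arm:
  steps: "0 0 -0.04 0 0 -7 0.05;0 0 -0.08 0 0 -14 0.05;0 0 -0.12 0 0 -21 0.05;0 0 -0.16 0 0 -28 0.05;0 -0.02 -0.2 0 0 -35 0.05;0.004 -0.05 -0.207 0 0 -42 0.05;0.004 -0.085 -0.207 0 0 -49 0.05;0.004 -0.12 -0.207 0 0 -56 0.05;0.004 -0.155 -0.207 0 0 -63 0.05;0.004 -0.19 -0.207 0 0 -70 0.05;0.004 -0.22 -0.207 0 0 -77 0.05;0.004 -0.249 -0.207 0 0 -84 0.05"

```text
t: 7.1
tcp_pos: [0.593, 0.2064, 0.3764]
orientation: [-0.001, 0.784, 0.621, -0.002]
ft_force: [0.7, -0.5, -0.3]
opening: 0.0497
```

```bash
python3 -c "
from box import *
rel([.592,.206,.376],82.38);print(read_state()['q'])
"
```

```text
t 7.1 shift [-0.0006 -0.0009  0.0005] rot [-0.27  0.09 -5.64]
[ 1.57184120e-01  4.13213737e-01  1.22328221e+00  8.70042263e-05
  1.51012363e+00 -1.18212859e+00]
```

move_arm:
  steps: "0 0 0 0 0 -5.7 0.05;0 0 0.02 0 0 -5.7 0.05;0 0 0.03 0 0 -5.7 0.05;0 0 0.03 0 0 -5.7 0.05"

```text
t: 7.43
tcp_pos: [0.5914, 0.2042, 0.344]
orientation: [-0.003, 0.754, 0.656, -0.004]
ft_force: [-0.9, -0.3, -0.1]
opening: 0.0498
```

```bash
python3 -c "
from box import *
for n in ['wrist','top','scene']:
    c=capture(n); cv2.imwrite(f'pics/{n}6.png',c['color'][:,:,::-1])
    p=[.592,.206,.256]; print(n,proj(c,p,n=='wrist'))
s=read_state();print(s['tcp_pos'])
"
```

```text
wrist [322.69660727 207.68129855]
top [232.78347707 155.9433199 ]
scene [391.34781286 141.94406136]
[0.59371869 0.20409186 0.34871286]
```

View pics/wrist6.png

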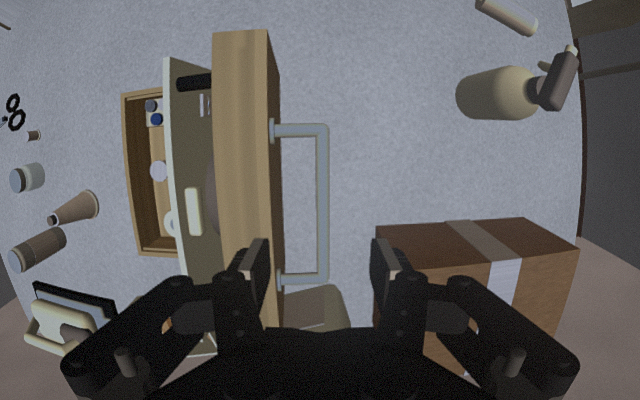

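View pics/scene6.png

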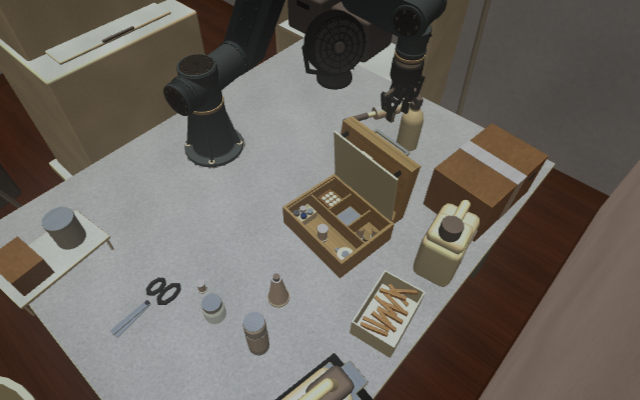

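```bash
python3 -c "
from box import *
rel([.592,.207,.24],82.38)
"
```

```text
t 7.5833 shift [ 0.0027 -0.002   0.1087] rot [-0.07  0.02 -0.38]
```

move_arm:
  steps: "0.003 -0.001 0 0 0 0 0.024;0.003 -0.001 0 0 0 0 0.024;0.003 -0.001 0 0 0 0 0.024;0.003 -0.001 0.02 0 0 0 0.024;0.003 -0.001 0.04 0 0 0 0.024;0.003 -0.001 0.05 0 0 0 0.024;0.003 -0.001 0.05 0 0 0 0.024;0.003 -0.001 0.05 0 0 0 0.024"

```text
t: 8.25
tcp_pos: [0.5931, 0.2076, 0.2993]
orientation: [-0.0, 0.754, 0.656, -0.0]
ft_force: [-0.4, 0.6, 0.3]
opening: 0.024
```

```bash
python3 -c "
from box import *
rel([.592,.207,.24],82.38)
c=capture('wrist'); cv2.imwrite('pics/w7.png',c['color'][:,:,::-1])
"
```

```text
t 8.25 shift [-0.0007 -0.0009  0.0593] rot [-0.03  0.01 -0.33]
```

View pics/w7.png

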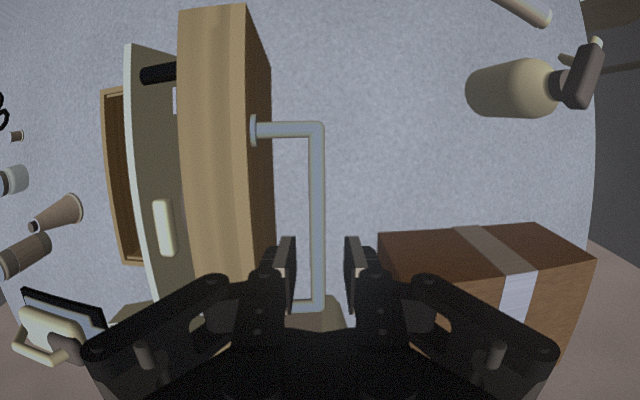

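move_arm:
  steps: "0.003 -0.001 0.005 0 0 0 0.024;0.004 -0.001 0.01 0 0 0 0.024;0.004 -0.001 0.015 0 0 0 0.024;0.004 -0.001 0.02 0 0 0 0.024;0.004 -0.001 0.025 0 0 0 0.024"

```text
t: 8.72
tcp_pos: [0.5925, 0.2118, 0.2738]
orientation: [-0.0, 0.754, 0.656, -0.0]
ft_force: [0.6, -0.3, -0.3]
opening: 0.0241
```

```bash
python3 -c "
from box import *
rel([.592,.207,.24],82.38)
c=capture('wrist'); cv2.imwrite('pics/w8.png',cv2.resize(c['color'][160:,160:480,::-1],None,fx=2.4,fy=2.4,interpolation=cv2.INTER_CUBIC))
"
```

```text
t 8.7167 shift [-0.0048  0.0002  0.0338] rot [-0.01  0.   -0.32]
```

View pics/w8.png

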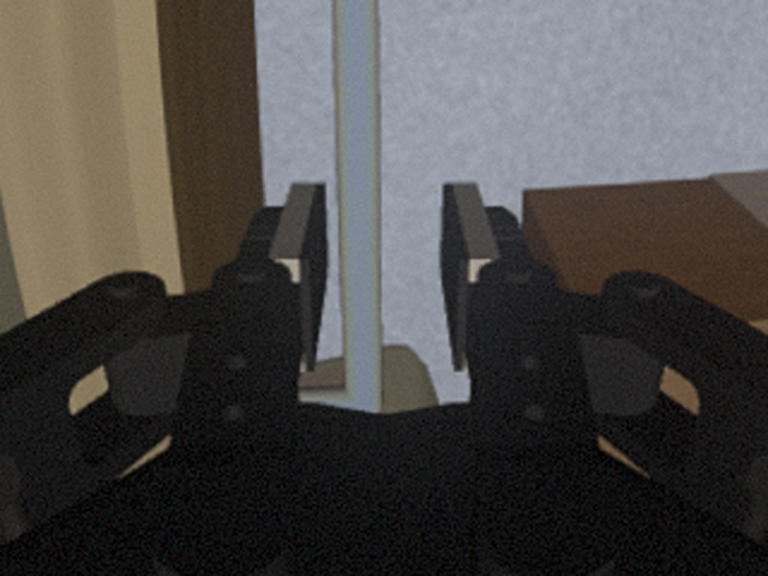

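move_arm:
  steps: "-0.002 0 0 0 -6 0 0.024;-0.004 0 0.002 0 -12 0 0.024;-0.005 0 0.01 0 -12 0 0.024;-0.006 0 0.015 0 -12 0 0.024;-0.006 0 0.02 0 -12 0 0.024;-0.007 0 0.025 0 -12 0 0.024;-0.007 0 0.03 0 -12 0 0.024;-0.007 0 0.034 0 -12 0 0.024;-0.007 0 0.034 0 -12 0 0.024"

```text
t: 9.52
tcp_pos: [0.5911, 0.2041, 0.2393]
orientation: [0.068, 0.751, 0.653, -0.08]
ft_force: [0.2, -0.1, 0.1]
opening: 0.0243
```

```bash
python3 -c "
from box import *
s=read_state();print(s['tcp_pos'],s['ft_force'],s['q'])
c=capture('wrist'); cv2.imwrite('pics/w9.png',c['color'][:,:,::-1])
c=capture('scene'); cv2.imwrite('pics/s9.png',cv2.resize(c['color'][60:220,300:460,::-1],None,fx=3.5,fy=3.5,interpolation=cv2.INTER_CUBIC))
"
```

```text
[0.59109562 0.20408229 0.23930317] [ 0.21945962 -0.13187148  0.11335527] [ 0.24601574  0.56903814  1.34733224 -0.20014052  1.31181296 -1.1254524 ]
```

View pics/w9.png

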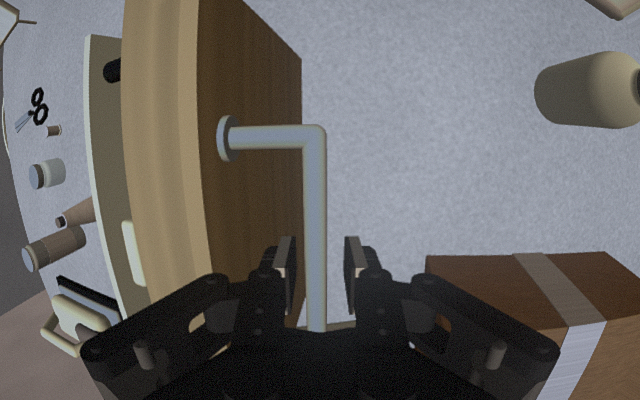

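View pics/s9.png

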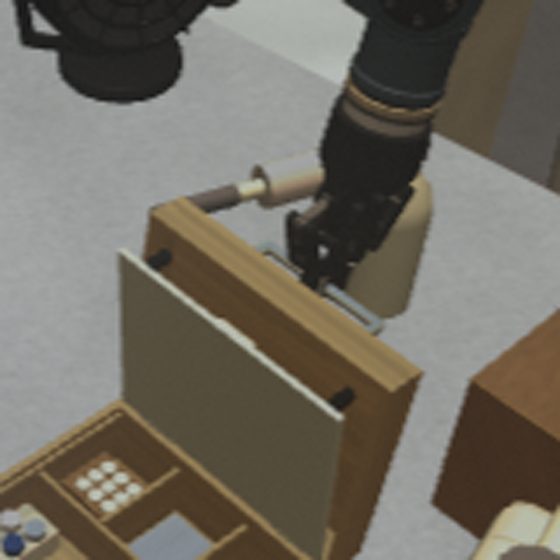

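move_arm:
  steps: "0 0 0 0 0 0 0.0;0 0 0 0 0 0 0.0;0 0 0 0 0 0 0.0;0 0 0 0 0 0 0.0;0 0 0 0 0 0 0.0"

```text
t: 10.03
tcp_pos: [0.5916, 0.2026, 0.2413]
orientation: [0.07, 0.75, 0.653, -0.08]
ft_force: [-1.7, -5.4, 1.8]
opening: 0.0079
```

```bash
python3 -c "
from box import *
s=read_state();print(s['tcp_pos'],s['ft_force'],s['opening'])
c=capture('wrist'); cv2.imwrite('pics/w10.png',cv2.resize(c['color'][200:,200:440,::-1],None,fx=2.5,fy=2.5))
"
```

```text
[0.59158249 0.20257837 0.2412632 ] [-1.66338483 -5.39239227  1.78477141] 0.00786790529830647
```

View pics/w10.png

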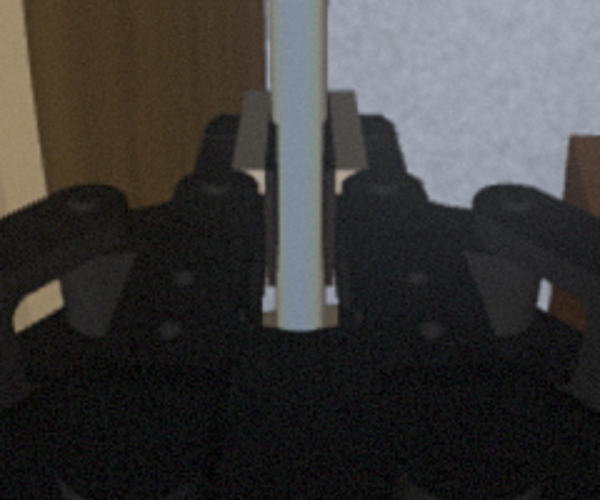

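```bash
cat > arc.py <<'E'
from box import *
import sys
# usage: a_start a_end n  -> rows relative to commanded start (assumed H(a_start)+bias)
p0[1]-=.0025
def H(a,y=0):return B(.105-.185*np.cos(a)+.076*np.sin(a),y,.08+.185*np.sin(a)+.076*np.cos(a))
r=Rt()
def rows(a0,a1,n,bias=(0,0,0)):
    for k in range(1,n+1):
        a=a0+(a1-a0)*k/n
        print(round(a,3),r.inv().apply(H(a)-H(a0)+np.array(bias)).round(4))
def angle():
    s=read_state(); g=s["tcp_pos"]-.019*r.as_matrix()[:,2]
    h=H(0)*0+B(.105,0,.08); d=g-h; ax=np.array([np.cos(p0[2]),np.sin(p0[2])])
    x=d[:2]@ax; z=d[2]; print("radius",np.hypot(x,z),"(200.0) off-axis",d[:2]@[-ax[1],ax[0]])
    # angle: x=-185c+76s, z=185s+76c
    return np.arctan2(z,-x)-np.arctan2(76,185)
E
python3 -c "
from arc import *
print(angle(), read_state()['ft_force']); rows(1.66,1.26,12,(0,-.0015,.002))"
```

```text
radius 0.20356079395428495 (200.0) off-axis 0.0011023831512433208
1.668845863526574 [-1.27675946 -4.87393821  1.90172399]
1.627 [-0.0083  0.0002 -0.0033]
1.593 [-0.0149  0.0003 -0.0047]
1.56 [-0.0214  0.0003 -0.0059]
1.527 [-0.028   0.0003 -0.0069]
1.493 [-0.0346  0.0004 -0.0077]
1.46 [-0.0413  0.0004 -0.0082]
1.427 [-0.0479  0.0005 -0.0085]
1.393 [-0.0546  0.0005 -0.0086]
1.36 [-0.0613  0.0005 -0.0085]
1.327 [-0.0679  0.0006 -0.0081]
1.293 [-0.0746  0.0006 -0.0076]
1.26 [-0.0812  0.0006 -0.0068]
```

move_arm:
  steps: "-0.0045 0 -0.002 0 0 0 0;-0.01 0 -0.0035 0 0 0 0;-0.017 0 -0.005 0 0 0 0;-0.0235 0 -0.0062 0 0 0 0;-0.03 0 -0.0071 0 0 0 0;-0.0363 0 -0.0078 0 0 0 0;-0.043 0 -0.0083 0 0 0 0;-0.0496 0 -0.0085 0 0 0 0;-0.0563 0 -0.0086 0 0 0 0;-0.063 0 -0.0084 0 0 0 0;-0.068 0 -0.0081 0 0 0 0;-0.0712 0 -0.0079 0 0 0 0"

```text
t: 11.08
tcp_pos: [0.5829, 0.1374, 0.2636]
orientation: [0.069, 0.75, 0.653, -0.077]
ft_force: [5.1, 0.9, -8.6]
opening: 0.0079
```

```bash
python3 -c "
from arc import *
s=read_state(); print(angle(), s['ft_force'],s['opening'],s['tcp_pos'])
c=capture('scene'); cv2.imwrite('pics/s11.png',cv2.resize(c['color'][80:280,260:460,::-1],None,fx=3,fy=3,interpolation=cv2.INTER_CUBIC))
rows(1.31,.91,12)"
```

```text
radius 0.2043504581232615 (200.0) off-axis 0.0011056252638749048
1.3260378343771633 [ 5.13835202  0.93558454 -8.60941063] 0.00791984500048712 [0.58286664 0.13741844 0.26361312]
1.277 [-0.0066  0.      0.0006]
1.243 [-0.0132  0.0001  0.0015]
1.21 [-0.0198  0.0001  0.0026]
1.177 [-0.0264  0.0002  0.0039]
1.143 [-0.0329  0.0002  0.0054]
1.11 [-0.0393  0.0002  0.0071]
1.077 [-0.0457  0.0003  0.009 ]
1.043 [-0.052   0.0003  0.0112]
1.01 [-0.0582  0.0003  0.0135]
0.977 [-0.0644  0.0004  0.0161]
0.943 [-0.0704  0.0004  0.0189]
0.91 [-0.0764  0.0005  0.0219]
```

View pics/s11.png

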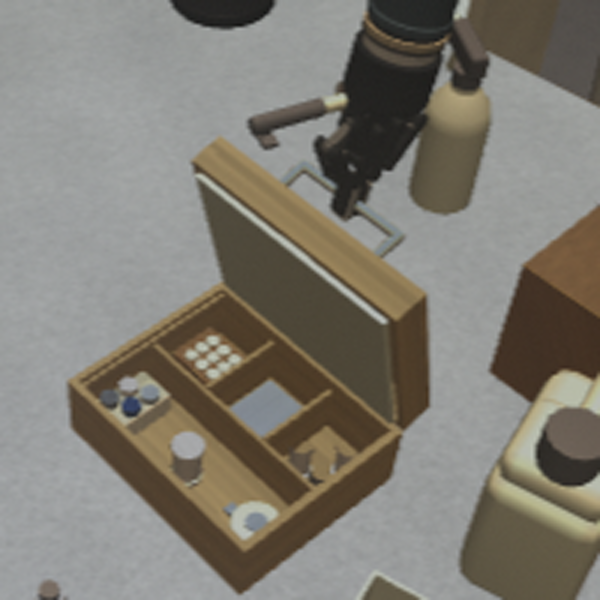

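move_arm:
  steps: "-0.0066 0 0.0015 0 0 0 0;-0.0132 0 0.003 0 0 0 0;-0.0198 0 0.0045 0 0 0 0;-0.0264 0 0.0062 0 0 0 0;-0.0329 0 0.0079 0 0 0 0;-0.0393 0 0.0096 0 0 0 0;-0.0457 0 0.0115 0 0 0 0;-0.052 0 0.0137 0 0 0 0;-0.0582 0 0.016 0 0 0 0;-0.0644 0 0.0186 0 0 0 0;-0.0704 0 0.0214 0 0 0 0;-0.0764 0 0.0244 0 0 0 0"

```text
t: 12.13
tcp_pos: [0.5722, 0.0571, 0.2559]
orientation: [0.07, 0.75, 0.653, -0.078]
ft_force: [5.4, -0.4, 3.7]
opening: 0.0076
```

```bash
python3 -c "
from arc import *
s=read_state(); print(angle(), s['ft_force'],s['opening'],s['tcp_pos'])
rows(.91,.51,12)"
```

```text
radius 0.2011755956347227 (200.0) off-axis 0.0010499078973395077
0.922525568336199 [ 5.40150002 -0.41390917  3.70307616] 0.007597778170970289 [0.57220765 0.05711077 0.25591241]
0.877 [-0.0059  0.      0.0032]
0.843 [-0.0116  0.0001  0.0066]
0.81 [-0.0172  0.0001  0.0101]
0.777 [-0.0227  0.0001  0.0139]
0.743 [-0.0281  0.0001  0.0178]
0.71 [-0.0334  0.0001  0.0219]
0.677 [-0.0385  0.0002  0.0262]
0.643 [-0.0434  0.0002  0.0307]
0.61 [-0.0482  0.0002  0.0353]
0.577 [-0.0529  0.0002  0.0401]
0.543 [-0.0574  0.0002  0.045 ]
0.51 [-0.0617  0.0002  0.0501]
```

move_arm:
  steps: "-0.0059 0.001 0.0032 0 0 0 0;-0.0116 0.001 0.0066 0 0 0 0;-0.0172 0.001 0.0101 0 0 0 0;-0.0227 0.001 0.0139 0 0 0 0;-0.0281 0.001 0.0178 0 0 0 0;-0.0334 0.001 0.0219 0 0 0 0;-0.0385 0.001 0.0262 0 0 0 0;-0.0434 0.001 0.0307 0 0 0 0;-0.0482 0.001 0.0353 0 0 0 0;-0.0529 0.001 0.0401 0 0 0 0;-0.0574 0.001 0.045 0 0 0 0;-0.0617 0.001 0.0501 0 0 0 0"

```text
t: 13.13
tcp_pos: [0.563, -0.0126, 0.2183]
orientation: [0.069, 0.75, 0.653, -0.078]
ft_force: [6.6, -1.5, 1.2]
opening: 0.0075
```

```bash
python3 -c "
from arc import *
s=read_state(); print(angle(), s['ft_force'],s['opening'],s['tcp_pos'])
c=capture('scene'); cv2.imwrite('pics/s12.png',cv2.resize(c['color'][80:280,260:460,::-1],None,fx=3,fy=3,interpolation=cv2.INTER_CUBIC))
rows(.51,.11,12)"
```

```text
radius 0.19854937945905843 (200.0) off-axis 0.0009054829201263268
0.520869312946731 [ 6.57253565 -1.53619857  1.23816438] 0.007484231688456773 [ 0.56299369 -0.01259768  0.21825198]
0.477 [-0.0042  0.      0.0052]
0.443 [-0.0081  0.      0.0106]
0.41 [-0.0119  0.0001  0.016 ]
0.377 [-0.0156  0.0001  0.0216]
0.343 [-0.019   0.0001  0.0274]
0.31 [-0.0222  0.0001  0.0332]
0.277 [-0.0253  0.0001  0.0391]
0.243 [-0.0281  0.0001  0.0451]
0.21 [-0.0307  0.0002  0.0513]
0.177 [-0.0332  0.0002  0.0575]
0.143 [-0.0354  0.0002  0.0638]
0.11 [-0.0374  0.0002  0.0701]
```

View pics/s12.png

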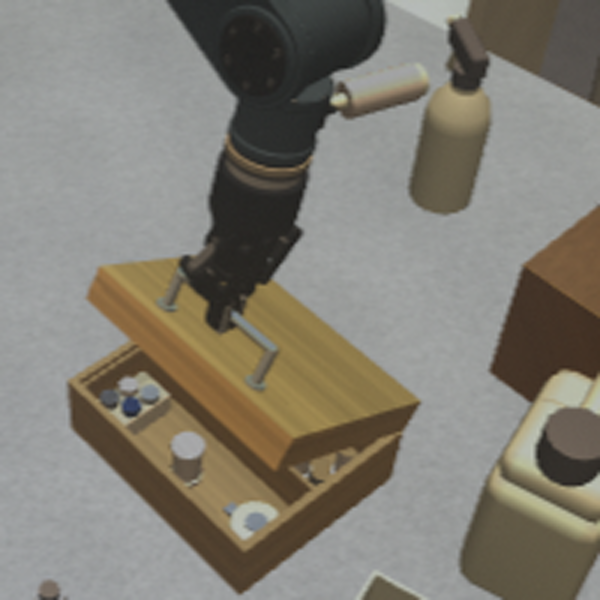

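move_arm:
  steps: "-0.0042 0 0.0052 0 0 0 0;-0.0081 0 0.0106 0 0 0 0;-0.0119 0 0.016 0 0 0 0;-0.0156 0 0.0216 0 0 0 0;-0.019 0 0.0274 0 0 0 0;-0.0222 0 0.0332 0 0 0 0;-0.0253 0 0.0391 0 0 0 0;-0.0281 0 0.0451 0 0 0 0;-0.0307 0 0.0513 0 0 0 0;-0.0332 0 0.0575 0 0 0 0;-0.0354 0 0.0638 0 0 0 0;-0.0374 0 0.0701 0 0 0 0"

```text
t: 14.18
tcp_pos: [0.5562, -0.0631, 0.1574]
orientation: [0.069, 0.75, 0.653, -0.078]
ft_force: [5.6, -2.3, 2.2]
opening: 0.0076
```

```bash
python3 -c "
from arc import *
s=read_state(); print(angle(), s['ft_force'],s['opening'],s['tcp_pos'])
rows(.11,-.03,9)"
```

```text
radius 0.19764605220123047 (200.0) off-axis 0.0009130184629867342
0.11742535849263236 [ 5.59294233 -2.2577298   2.16034314] 0.007612998088706639 [ 0.55623399 -0.06314717  0.15742023]
0.094 [-0.0009  0.      0.003 ]
0.079 [-0.0017  0.      0.006 ]
0.063 [-0.0025  0.      0.009 ]
0.048 [-0.0032  0.      0.012 ]
0.032 [-0.0039  0.      0.0151]
0.017 [-0.0045  0.      0.0181]
0.001 [-0.0051  0.      0.0212]
-0.014 [-0.0056  0.      0.0242]
-0.03 [-0.0061  0.      0.0273]
```

move_arm:
  steps: "-0.0009 0 0.003 0 0 0 0;-0.0017 0 0.006 0 0 0 0;-0.0025 0 0.009 0 0 0 0;-0.0032 0 0.012 0 0 0 0;-0.0039 0 0.0151 0 0 0 0;-0.0045 0 0.0181 0 0 0 0;-0.0048 0 0.02 0 0 0 0;-0.0048 0 0.02 0 0 0 0"

```text
t: 14.85
tcp_pos: [0.5548, -0.072, 0.1386]
orientation: [0.069, 0.75, 0.653, -0.079]
ft_force: [6.7, -3.1, 0.5]
opening: 0.0077
```

```bash
python3 -c "
from arc import *
s=read_state(); print(angle(), s['ft_force'],s['opening'],s['tcp_pos'])
for n in ['scene','top']:
  c=capture(n); cv2.imwrite('pics/%s13.png'%n,cv2.resize(c['color'][80:280,230:430,::-1],None,fx=3,fy=3,interpolation=cv2.INTER_CUBIC))
"
```

```text
radius 0.1974364339119268 (200.0) off-axis 0.0011649413859506107
0.011667401783260922 [ 6.72108128 -3.14552955  0.4842298 ] 0.007726111146514922 [ 0.55477797 -0.07201903  0.13856714]
```

View pics/scene13.png

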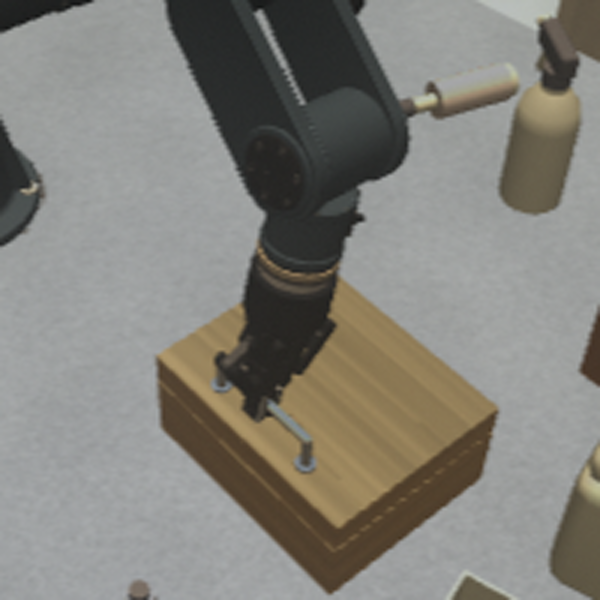

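move_arm:
  steps: "0 0 0.001 0 0 0 0;0 0 0.002 0 0 0 0;0 0 0.003 0 0 0 0;0 0 0.004 0 0 0 0;0 0 0.004 0 0 0 0"

```text
t: 15.37
tcp_pos: [0.5548, -0.0727, 0.1369]
orientation: [0.07, 0.75, 0.653, -0.079]
ft_force: [3.0, -0.3, 12.3]
opening: 0.0078
```

move_arm:
  steps: "0 0 0.001 0 0 0 0;0 0 0.002 0 0 0 0;0 0 0.003 0 0 0 0;0 0 0.003 0 0 0 0;0 0 0.003 0 0 0 0;0 0 0.003 0 0 0 0"

```text
t: 15.87
tcp_pos: [0.5549, -0.0728, 0.1366]
orientation: [0.071, 0.75, 0.653, -0.078]
ft_force: [-1.1, 3.6, 27.6]
opening: 0.0076
```

```bash
python3 -c "
from arc import *
s=read_state(); print(angle(), s['ft_force'],s['opening'],s['tcp_pos'])
rows(0,.35,12)
for n in ['scene','top']:
  c=capture(n); cv2.imwrite('pics/%s14.png'%n,cv2.resize(c['color'][130:270,250:390,::-1],None,fx=4.2,fy=4.2,interpolation=cv2.INTER_CUBIC))
"
```

```text
radius 0.1973717486614512 (200.0) off-axis 0.0010313165937835156
0.0011940160374519504 [-1.10199131  3.60041572 27.61087618] 0.007648653593343571 [ 0.55486098 -0.07279829  0.13663989]
0.029 [ 0.0011  0.     -0.0057]
0.058 [ 0.0024  0.     -0.0114]
0.087 [ 0.0039  0.     -0.0171]
0.117 [ 0.0055  0.     -0.0227]
0.146 [ 0.0073  0.     -0.0282]
0.175 [ 0.0092  0.     -0.0337]
0.204 [ 0.0113  0.     -0.0392]
0.233 [ 0.0136  0.     -0.0445]
0.263 [ 0.016   0.     -0.0499]
0.292 [ 0.0185  0.     -0.0551]
0.321 [ 0.0213  0.     -0.0603]
0.35 [ 0.0241  0.     -0.0653]
```

View pics/scene14.png

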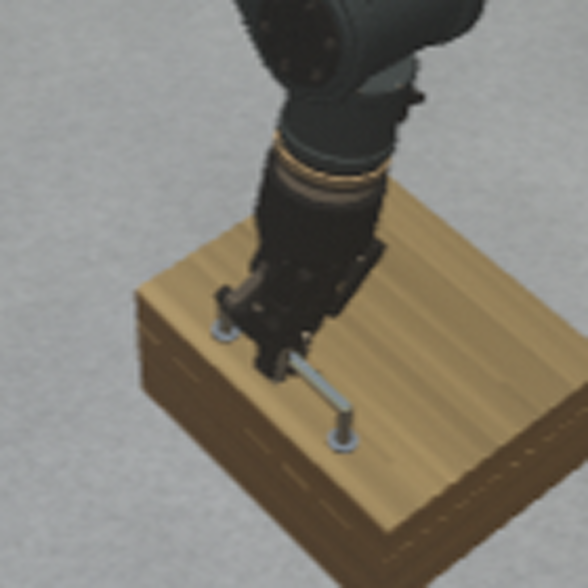

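move_arm:
  steps: "0 0 -0.003 0 0 0 0;0 0 -0.005 0 0 0 0;0.0011 0 -0.0107 0 0 0 0;0.0024 0 -0.0164 0 0 0 0;0.0039 0 -0.0221 0 0 0 0;0.0055 0 -0.0277 0 0 0 0;0.0073 0 -0.0332 0 0 0 0;0.0092 0 -0.0387 0 0 0 0;0.0113 0 -0.0442 0 0 0 0;0.0136 0 -0.0495 0 0 0 0;0.016 0 -0.0549 0 0 0 0;0.0185 0 -0.0601 0 0 0 0"

```text
t: 16.97
tcp_pos: [0.5586, -0.0439, 0.1869]
orientation: [0.07, 0.75, 0.653, -0.08]
ft_force: [6.2, -4.7, -0.7]
opening: 0.0077
```

```bash
python3 -c "
from arc import *
s=read_state(); print(angle(), s['ft_force'],s['opening'],s['tcp_pos'])
c=capture('scene'); cv2.imwrite('pics/s15.png',cv2.resize(c['color'][100:280,250:430,::-1],None,fx=3.3,fy=3.3,interpolation=cv2.INTER_CUBIC))
rows(.29,.79,12)
"
```

```text
radius 0.19810890249441096 (200.0) off-axis 0.0010910845146155682
0.2962283646974473 [ 6.18356715 -4.72531891 -0.74719741] 0.007651951460461213 [ 0.558605   -0.04387254  0.18692008]
0.332 [ 0.0039 -0.     -0.0074]
0.373 [ 0.0081 -0.     -0.0145]
0.415 [ 0.0126 -0.0001 -0.0216]
0.457 [ 0.0174 -0.0001 -0.0284]
0.498 [ 0.0225 -0.0001 -0.035 ]
0.54 [ 0.0279 -0.0002 -0.0414]
0.582 [ 0.0335 -0.0002 -0.0475]
0.623 [ 0.0393 -0.0002 -0.0534]
0.665 [ 0.0454 -0.0002 -0.0591]
0.707 [ 0.0518 -0.0003 -0.0645]
0.748 [ 0.0583 -0.0003 -0.0697]
0.79 [ 0.0651 -0.0003 -0.0745]
```

View pics/s15.png

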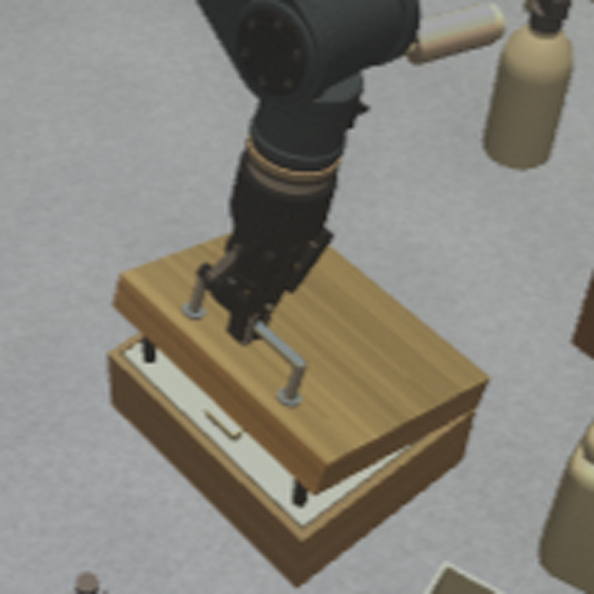

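Only the outer lid is rising. The white inner lid is flush with the rim, so I continue to about 45°.

move_arm:
  steps: "0.0039 0 -0.0074 0 0 0 0;0.0081 0 -0.0145 0 0 0 0;0.0126 0 -0.0216 0 0 0 0;0.0174 0 -0.0284 0 0 0 0;0.0225 0 -0.035 0 0 0 0;0.0279 0 -0.0414 0 0 0 0;0.0335 0 -0.0475 0 0 0 0;0.0393 0 -0.0534 0 0 0 0;0.0454 0 -0.0591 0 0 0 0;0.0518 0 -0.0645 0 0 0 0;0.0583 0 -0.0697 0 0 0 0;0.0651 0 -0.0745 0 0 0 0"

```text
t: 18.02
tcp_pos: [0.5687, 0.0328, 0.2474]
orientation: [0.071, 0.75, 0.653, -0.082]
ft_force: [1.9, -6.8, 10.4]
opening: 0.0072
```

move_arm:
  steps: "0 0 0 0 0 0 0;0 0 0 0 0 0 0;0 0 0 0 0 0 0;0 0 0 0 0 0 0;0 0 0 0 0 0 0;0 0 0 0 0 0 0"

```text
t: 18.52
tcp_pos: [0.5688, 0.0333, 0.2478]
orientation: [0.07, 0.75, 0.653, -0.081]
ft_force: [2.1, -5.6, 9.1]
opening: 0.0072
```

```bash
python3 -c "
from arc import *
s=read_state(); print(angle(), s['ft_force'],s['opening'],s['tcp_pos'],np.abs(s['qd']).max())
c=capture('scene'); cv2.imwrite('pics/s16.png',cv2.resize(c['color'][100:280,250:430,::-1],None,fx=3.3,fy=3.3,interpolation=cv2.INTER_CUBIC))
cv2.imwrite('pics/s16f.png',c['color'][:,:,::-1])
c=capture('wrist');cv2.imwrite('pics/w16.png',c['color'][:,:,::-1])
"
```

```text
radius 0.20102137611224186 (200.0) off-axis 0.0011937902039890914
0.796439045779556 [ 2.10677636 -5.64982967  9.07696397] 0.007215868889775756 [0.56880683 0.03327262 0.24777767] 0.0017375489550740626
```

View pics/s16.png

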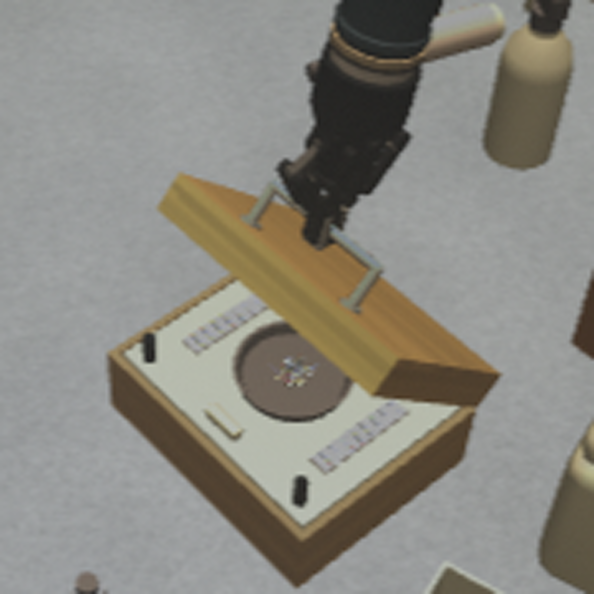

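View pics/s16f.png

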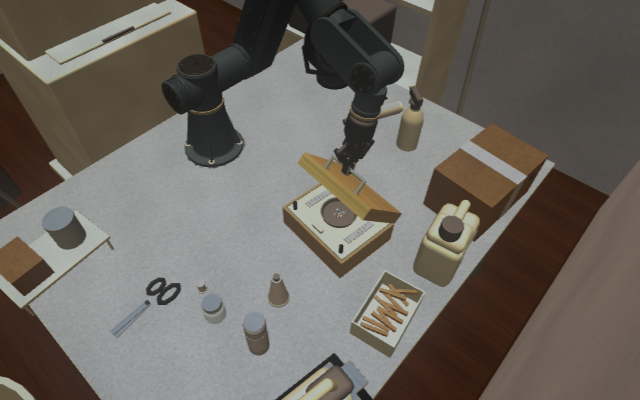

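View pics/w16.png

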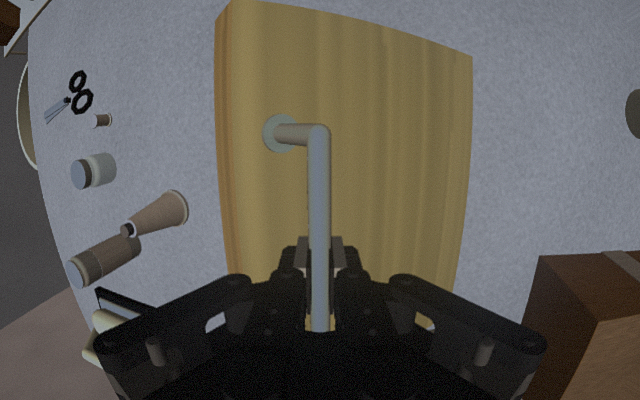

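```bash
python3 -c "
from station import *
print(hand_in())"
```

```text
the job is handed in; nothing more can be done
None
```

I've handed the job in with the outer lid raised about 45° and still in the gripper, the inner lid shut, and the spool in the front well. `hand_in` gave no verdict.

- **Spool:** I stood the larger spool upright in the middle of the front well and let go. The wrist picture after release showed it upright there. It is now hidden under the inner lid, so I couldn't see it again after closing.
- **Closing:** I held the outer lid by its grip bar and brought both lids down together slowly, about 0.4 rad/s. At the end I pressed with about 28 N and it moved no further; the outer lid angle worked out at about 0.00 rad.
- **Raising:** I raised the outer lid alone to about 0.80 rad (46°). The last picture shows the inner lid flush with the rim and the pin dish in view.
- **Final hold:** The arm was at rest (fastest joint 0.002 rad/s) and the fingers were closed on the bar at 7 mm. The wrist force was about 11 N.
- **Small disagreements:** The angles are worked out from the tool position, because there is no direct reading of the lids. My box position was 2–4 mm off between cameras, and the bar's radius from the hinge measured 197–204 mm instead of 200. That does not change the result.
- **Other objects:** The final picture shows nothing else on the counter visibly moved; I judged that by eye rather than measuring it.

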